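# Unstack the hub flanges into their parts dishes

## Robot

A 6-joint arm with a two-finger parallel gripper is mounted at the origin on the work surface. World frame = base frame: x ahead of the robot, y to its left, z up, the work surface at z = 0. Lengths are in m, angles in degrees, forces in N, time in s.
With the tool pointing down it reaches from about 0.25 to 0.725 m from the base axis. Payload 4 kg.
Tool frame: the origin (TCP) lies midway between the tips of the shut fingers; the grasp point (between the pads) lies env.grip_depth behind it (env.grip_depth is the distance from the TCP to the grasp point, in m); z points along the fingers, y is the line along which they close (so a half turn about z gives the same grasp; the last joint's range is limited). The gripper opens to 85 mm and grips with 20 to 120 N. Pads are 22 mm wide; open, the fingers measure 114 mm over their backs; the gripper's body (76 mm by 85 mm) begins 54 mm behind the grasp point. The pads swing forward as they close: fully open they stand 13 mm farther back than shut.
Start: joints at [0, 13.785, 0.286, 76.501, 0, 90], TCP at [0.5, -0, 0.231] pointing down, gripper open.
Joint ranges: [-155.79, 155.79], [-60.16, 107.12], [-62.33, 73.08], [-114, 123.19], [-81.49, 82.49], [-180, 180]. Speed limits (degrees/s): [159.86, 159.86, 180, 180, 180, 180].

## Interface

Orientations are given as [roll, pitch, yaw] about the fixed x, y, z axes, in that order (R = Rz(yaw) Ry(pitch) Rx(roll)).
In Python, from rig import telemetry, cams, order, env gives the robot as it stands.
- The arm moves only by the tool carry_out, never from a script. Its arguments are lists of equal length, an entry for each row: "grip": the opening, from 0 (shut) to 1 (fully open); "travel": the shift along the tool's x, y, z in units of 50 cm (1.0 is 50 cm), a list of three; "roll": the turn about the tool's z in units of 360 degrees (1.0 is 360 degrees). In form: {"grip": [grip, ...], "travel": [[x, y, z], ...], "roll": [roll, ...]}. A call has 1 to 12 rows; each row is the pose to reach, as a shift and turn from the pose commanded when the call began, along the tool's axes at that moment, turning the shorter way round; what a row does not reach only later rows make up. A row lasts 1/8 s, in which the tool goes at most 62.5 mm and 10.7 degrees, less where a joint would pass 70% of its speed; a pose out of reach is approached as far as the arm can. A call with a number of a shift or a turn outside -1 to 1 is refused whole. A call with a gripper value outside its range is refused whole. The fingers move at their own pace and stop on an object; the grip force is fixed at half the most. Time passes only in rows, so rows that repeat a pose let the fingers close. It gives the time, the measured TCP pose, the force, the opening and the grip force at its end, in the units of the state.
- telemetry.get_obs(): the state, without advancing time (a new reading comes with each control period).
- cams.read_camera(name): name is "scene" or "side" or "wrist"; returns (picture, depth): 420x560x3 uint8, red, green, blue; 420x560 float32, m along the optical axis (not along the pixel's ray), 0 where there is no reading.
- cams.get_calibration(name): a dict with "mtx" (3x3 intrinsics, pixels), "cam_to_world" (4x4, takes a point from camera to world coordinates). Camera axes: x right, y up, looking along -z (the intrinsics and any distortion apply to the point x, -y, -z); pixel columns grow to the right and rows downward; lengths in m; the calibration is good to about 2 mm. A picture is of the moment at which its call begins: read the wrist's pose just before it. get_calibration takes no time and is no camera call; for the wrist camera it gives the pose at the moment of the call.
- order.finish_job(): hands the job in; it is judged then, once.
Trained networks look in the newest picture that a camera, given by its name, has taken for a name from the list of things; names that differ only in an ending like _2 or _b are one class to them, and where a whole thing is asked for, a point or a joint stands for the part that bears it (a point fixed in the world has none). Each returns a list of dicts, best first, with "score" (0 to 1); they miss things now and then, are a little off and sometimes report something else, mostly with a low value. They report only what shows in the picture. A call takes as long as a camera call. They do not tell look-alikes from the thing itself.
- cams.outline_of(name, camera): "region" (420x560 bool, what is visible of it) and "box" ([left, top, width, height] in pixels, round what is visible of it).
- cams.mark_of(name, camera): "xy" ([column, row] in pixels: a listed point, or the origin of a listed thing).
The state is a dict: "time": time; "qpos": joint angles; "qvel": joint speeds; "tau": joint torques, N m; "position": TCP position; "tool_rot": TCP orientation; "wrist_force": force on the tool from outside, world axes, zero at the start; "wrist_torque": the same for the moment, N m; "finger_gap": opening from 0.0 (shut) to 1.0 (fully open); "grasp_force": force on a finger pad.
Only numpy, scipy, OpenCV 4.12 (cv2) and the standard library are available. Lean on these libraries where they do the work, as an engineer would, in place of code of your own. Each camera call takes 0.05 s, during which the arm holds its last target. There are 200 camera calls.

## Task

Take the stack of four painted hub flanges apart from the top down, and set each one in the parts dish whose floor has the same colour, standing upright with its flange flat on the dish's floor. Put them down gently, never dropping or knocking one off, and leave the mint-coloured tub of tools and the wrench where they are.

Things in the scene. Friction and masses are not known exactly. Their poses are not given: they have to be found in the camera images.
- yellow_flange: yellow painted metal hub flange, loose, about 80 g, the top of the stack: a round flange 40 mm across and 12 mm thick with a round hub 26 mm across and 24 mm tall on top of it (36 mm overall); bare steel hub face with a dark bore, dark bolt holes (marks only, it is solid). Origin: centre of its underside, z up along its axis. Grip it by the hub.
- green_flange: green painted metal hub flange, loose, about 160 g, the second from the top of the stack: a round flange 58 mm across and 12 mm thick with a round hub 36 mm across and 24 mm tall on top of it (36 mm overall); bare steel hub face with a dark bore, dark bolt holes (marks only, it is solid). Origin: centre of its underside, z up along its axis. Grip it by the hub.
- blue_flange: blue painted metal hub flange, loose, about 270 g, the second from the bottom of the stack: a round flange 76 mm across and 12 mm thick with a round hub 48 mm across and 24 mm tall on top of it (36 mm overall); bare steel hub face with a dark bore, dark bolt holes (marks only, it is solid). Origin: centre of its underside, z up along its axis. Grip it by the hub.
- red_flange: red painted metal hub flange, loose, about 420 g, the bottom of the stack: a round flange 96 mm across and 12 mm thick with a round hub 58 mm across and 24 mm tall on top of it (36 mm overall); bare steel hub face with a dark bore, dark bolt holes (marks only, it is solid). Origin: centre of its underside, z up along its axis. Grip it by the hub.
- yellow_dish: round steel parts dish with a yellow floor, fixed to the bench: 70 mm across inside, wall 4 mm thick, rim 10 mm above the bench, floor 4 mm above the bench. Origin: centre of its underside, on the bench; z up. The place of the yellow flange.
- green_dish: round steel parts dish with a green floor, fixed to the bench: 88 mm across inside, wall 4 mm thick, rim 10 mm above the bench, floor 4 mm above the bench. Origin: centre of its underside, on the bench; z up. The place of the green flange.
- blue_dish: round steel parts dish with a blue floor, fixed to the bench: 106 mm across inside, wall 4 mm thick, rim 10 mm above the bench, floor 4 mm above the bench. Origin: centre of its underside, on the bench; z up. The place of the blue flange.
- red_dish: round steel parts dish with a red floor, fixed to the bench: 126 mm across inside, wall 4 mm thick, rim 10 mm above the bench, floor 4 mm above the bench. Origin: centre of its underside, on the bench; z up. The place of the red flange.
- tub: pale mint open tub 90 mm across and 85 mm tall with some steel tools standing in it up to 115 mm; loose, a bystander. Origin: centre of its underside.
- wrench: steel wrench 170 mm long lying on the bench, loose, a bystander. Origin: middle of its underside; x along its length.
Things that resemble listed ones, but are neither listed nor needed, are in the scene too. Leave any white look-alike of the blue_flange alone.

How it is judged (in metres and radians):
On the way, in this order (a step that is already met when the one before it is completed fails the run):
1. the yellow flange stands in the yellow dish, released (horizontal distance between yellow_flange and yellow_dish below 0.017 m and z of yellow_flange in the frame of yellow_dish below 0.0075 m and angle between yellow_flange's own z axis and vertical below 0.08 rad and contact force between yellow_flange and the fingers below 0.1 N and linear speed of yellow_flange below 0.02 m/s), for 0.2 s.
2. the green flange stands in the green dish, released (horizontal distance between green_flange and green_dish below 0.017 m and z of green_flange in the frame of green_dish below 0.0075 m and angle between green_flange's own z axis and vertical below 0.08 rad and contact force between green_flange and the fingers below 0.1 N and linear speed of green_flange below 0.02 m/s), for 0.2 s.
3. the blue flange stands in the blue dish, released (horizontal distance between blue_flange and blue_dish below 0.017 m and z of blue_flange in the frame of blue_dish below 0.0075 m and angle between blue_flange's own z axis and vertical below 0.08 rad and contact force between blue_flange and the fingers below 0.1 N and linear speed of blue_flange below 0.02 m/s), for 0.2 s.
4. the red flange stands in the red dish, released (horizontal distance between red_flange and red_dish below 0.017 m and z of red_flange in the frame of red_dish below 0.0075 m and angle between red_flange's own z axis and vertical below 0.08 rad and contact force between red_flange and the fingers below 0.1 N and linear speed of red_flange below 0.02 m/s), for 0.2 s.
At the end, for the whole second after the job is handed in: Each of the four flanges stands in the dish of its own colour: centre within 17 mm of the dish's centre, underside on the dish floor (not more than 3.5 mm above it), axis within 0.08 rad of vertical, released and at rest (all of step 1 and all of step 2 and all of step 3 and all of step 4); the robot touches nothing.
It fails at once if a flange is dropped (falls freely at more than 0.5 m/s) ((linear speed of yellow_flange above 0.5 m/s and contact force between yellow_flange and anything else below 0.01 N) or (linear speed of green_flange above 0.5 m/s and contact force between green_flange and anything else below 0.01 N) or (linear speed of blue_flange above 0.5 m/s and contact force between blue_flange and anything else below 0.01 N) or (linear speed of red_flange above 0.5 m/s and contact force between red_flange and anything else below 0.01 N)).
It fails at once if the tub or the wrench is moved more than 15 mm (distance of any of tub, wrench from where it was at the start of the episode above 0.015 m).
It also fails if it takes over 120 s, if anything falls off the work surface, if the arm or the gripper's body presses on something with over 40 N, if the wrist force passes 120 N, or if a joint passes its speed limit or range.

## Working session

There is one attempt and no reset: what is moved stays moved. The work goes in short steps, Python scripts to look and compute and a tool call to move; the robot and the scene stay as the last step left them, time stands still between calls to the robot, and variables do not carry over. Pictures are saved under pics/ and viewed, at most 14 in all, crops included, and the job is handed in when it is done.

Besides the shell and the picture viewer there is one more tool, called after "Emit:" as name([rows], argument=value, ...), one row to a line, values as JSON. carry_out: Moves the arm, as the interface text tells. Shifts and turns lie within -1 to 1; 1 stands for 50 cm of shift or 360 degrees of turn. Its arguments: {"type":"object","properties":{"grip":{"type":"array","items":{"type":"number"}},"travel":{"type":"array","items":{"type":"array","items":{"type":"number"}}},"roll":{"type":"array","items":{"type":"number"}}},"required":["grip","travel","roll"]}

```bash
mkdir -p pics
cat > h.py <<'E'
import numpy as np, cv2
from rig import telemetry, cams, order, env
def cloud(n):
    p,d=cams.read_camera(n); c=cams.get_calibration(n); K=np.array(c["mtx"]); T=np.array(c["cam_to_world"])
    v,u=np.mgrid[:d.shape[0],:d.shape[1]]
    P=np.stack([(u-K[0,2])/K[0,0]*d,-(v-K[1,2])/K[1,1]*d,-d],-1)@T[:3,:3].T+T[:3,3]
    P[d<=0]=np.nan
    return p,P
def save(n,p): cv2.imwrite("pics/"+n,p[...,::-1])
E
python3 - <<'E'
from h import *
print(env.grip_depth, telemetry.get_obs())
for n in("scene","side"):
    p,P=cloud(n); save(n+"1.png",p)
    for o in "yellow_flange green_flange blue_flange red_flange yellow_dish green_dish blue_dish red_dish tub wrench".split():
        for r in cams.outline_of(o,n)[:3]:
            q=P[r["region"]]; q=q[~np.isnan(q[:,0])]
            if len(q): print(n,o,round(r["score"],2),[int(x) for x in r["box"]],np.round(np.percentile(q,2,axis=0),3),np.round(np.percentile(q,98,axis=0),3))
E
```

```text
0.0187 {'time': 0.0, 'qpos': array([ 5.13980513e-04,  1.38309262e+01,  2.12384857e-01,  7.65015921e+01,
       -5.51615856e-04,  8.99973488e+01]), 'qvel': array([ 0.03767782,  0.09836887, -0.04736858, -0.12033226,  0.00354273,
       -0.07414256]), 'tau': array([ 5.50268451e-04, -3.72315860e+01,  2.52406776e+01,  1.67737965e-02,
        2.29149265e-05,  1.14679995e-05]), 'position': array([4.99357330e-01, 1.55761079e-06, 2.30415200e-01]), 'tool_rot': array([-1.79879867e+02,  5.46055808e-04,  9.00031663e+01]), 'wrist_force': array([ 0.60103167, -0.52486628,  0.74399067]), 'wrist_torque': array([-5.55090524e-03, -6.66966699e-05,  1.80851577e-02]), 'grasp_force': 0.0, 'finger_gap': 1.0020280134979123}
scene yellow_flange 0.77 [404, 200, 8, 17] [0.455 0.334 0.109] [0.481 0.365 0.144]
scene green_flange 0.74 [395, 213, 24, 12] [0.445 0.324 0.069] [0.489 0.377 0.104]
scene green_flange 0.65 [393, 219, 26, 18] [0.445 0.317 0.013] [0.496 0.388 0.065]
scene green_flange 0.5 [173, 177, 39, 25] [ 0.387 -0.399 -0.002] [ 0.515 -0.274  0.009]
scene blue_flange 0.94 [364, 193, 19, 16] [0.307 0.216 
[... 1215 characters left out ...]
, 38, 32] [0.287 0.222 0.002] [0.355 0.285 0.038]
side red_flange 0.96 [220, 334, 49, 38] [ 0.408  0.322 -0.002] [0.497 0.399 0.036]
side yellow_dish 0.98 [293, 224, 31, 20] [ 0.413 -0.035  0.001] [0.484 0.037 0.011]
side green_dish 0.55 [270, 166, 29, 19] [ 0.561 -0.222  0.001] [ 0.648 -0.133  0.011]
side blue_dish 0.62 [204, 242, 48, 40] [ 0.544  0.121 -0.001] [0.651 0.228 0.011]
side red_dish 0.8 [331, 147, 42, 26] [ 0.385 -0.397  0.   ] [ 0.505 -0.27   0.011]
side red_dish 0.61 [120, 310, 73, 38] [0.564 0.379 0.002] [0.724 0.413 0.009]
side tub 0.84 [200, 174, 39, 40] [ 0.676 -0.034  0.003] [0.76  0.048 0.114]
side wrench 0.79 [120, 308, 75, 40] [ 0.563  0.379 -0.   ] [0.725 0.412 0.009]
```

View pictures.

Run:
```python
import cv2
a=cv2.imread("pics/scene1.png");b=cv2.imread("pics/side1.png")
cv2.imwrite("pics/c.png",cv2.hconcat([cv2.resize(a[150:350,150:450],(600,400))[:, :],])) 
c=cv2.resize(b[280:420,190:340],(400,373),interpolation=cv2.INTER_CUBIC); d=cv2.resize(a[170:310,330:480],(400,373),interpolation=cv2.INTER_CUBIC)
cv2.imwrite("pics/d.png",cv2.hconcat([d,c]))
```

```text
(no output)
```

View pics/scene1.png

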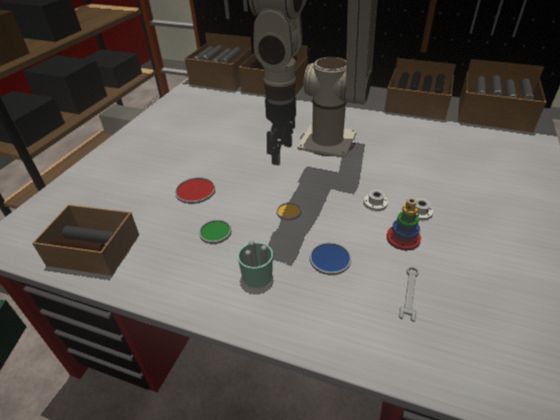

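View pics/d.png

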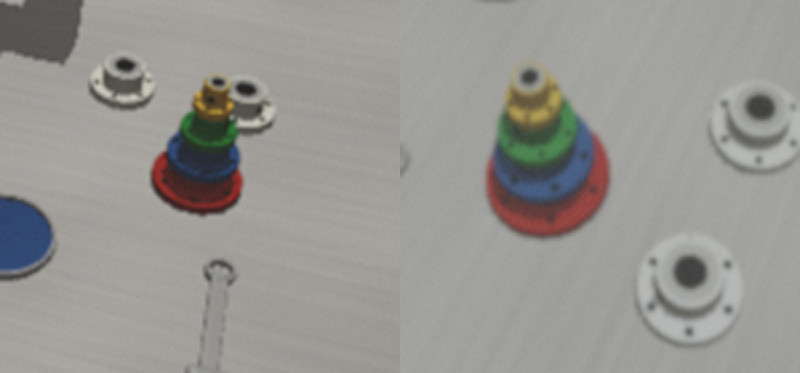

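Candidates: the painted stack at (408,225) in scene; white look-alikes at (376,199) and (422,208). They resemble the blue flange and I'll leave them alone. The dishes are yellow (289,211), green (215,231), blue (330,258) and red (195,190). The crop confirms the order yellow, green, blue, red from the top, so I'll move over the stack for a close view.

Emit:
carry_out([
  [0.1,-0.02,-0.03],
  [0.2,-0.04,-0.06],
  [0.3,-0.06,-0.08],
  [0.4,-0.08,-0.1],
  [0.5,-0.09,-0.12],
  [0.6,-0.09,-0.12],
  [0.7,-0.09,-0.12],
  [0.7,-0.09,-0.12],
  [0.7,-0.09,-0.12],
  [0.7,-0.09,-0.12],
], grip=[1,1,1,1,1,1,1,1,1,1], roll=[0,0,0,0,0,0,0,0,0,0])

```text
time: 2.35
position: [0.4552, 0.3489, 0.2916]
tool_rot: [180.0, 0.0, 89.9]
wrist_force: [-0.1, 0.4, -0.3]
finger_gap: 0.997
grasp_force: 0.0
```

```bash
cat >> h.py <<'E'
def look(names,cam="wrist"):
    p,P=cloud(cam)
    print(cam,np.round(telemetry.get_obs()["position"],4))
    for o in names:
        for r in cams.outline_of(o,cam)[:3]:
            m=r["region"]; q=P[m]; q=q[~np.isnan(q[:,0])]
            if len(q)<20: continue
            z=np.percentile(q[:,2],97); t=q[q[:,2]>z-.004]   # top face / rim: min enclosing circle
            (cx,cy),R=cv2.minEnclosingCircle((t[:,:2]*1000).astype(np.float32))
            print(o,round(r["score"],2),[int(x) for x in r["box"]],"ztop %.3f"%z,"c %.1f %.1f R %.1f mm"%(cx,cy,R),len(q))
    return p,P
E
python3 - <<'E'
from h import *
p,P=look("yellow_flange green_flange blue_flange red_flange".split()); save("w1.png",p)
E
```

```text
wrist [0.4553 0.3488 0.2917]
yellow_flange 0.58 [261, 171, 41, 41] ztop 0.146 c 458.4 350.6 R 12.9 mm 1309
green_flange 0.67 [254, 153, 53, 45] ztop 0.107 c 458.3 356.9 R 18.6 mm 1058
blue_flange 0.91 [140, 111, 66, 63] ztop 0.038 c 323.7 385.7 R 24.2 mm 3162
blue_flange 0.76 [247, 137, 63, 61] ztop 0.050 c 456.1 352.7 R 37.7 mm 1050
blue_flange 0.64 [154, 219, 55, 55] ztop 0.038 c 322.8 247.9 R 24.1 mm 2386
red_flange 0.8 [242, 132, 74, 63] ztop 0.014 c 456.4 352.0 R 47.7 mm 1123
```

View pics/w1.png

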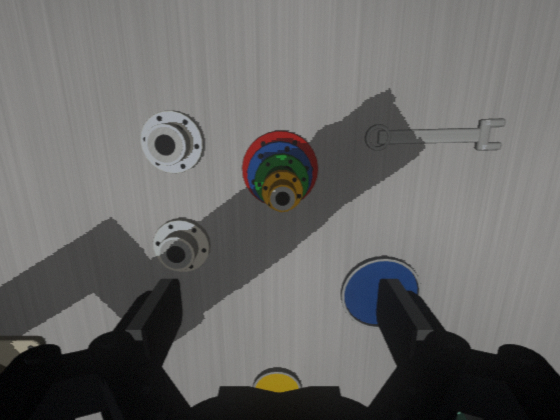

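The wrist view shows the stack at about (282,175), clear of the white parts at (172,140) and (181,245). The fitted radii match the listed sizes. Next is grasping yellow.

Emit:
carry_out([
  [0.004,0.005,0.07],
  [0.004,0.005,0.14],
  [0.004,0.005,0.21],
  [0.004,0.005,0.28],
  [0.004,0.005,0.32],
  [0.004,0.005,0.338],
  [0.004,0.005,0.338],
  [0.004,0.005,0.338],
  [0.004,0.005,0.338],
  [0.004,0.005,0.338],
  [0.004,0.005,0.338],
  [0.004,0.005,0.338],
], grip=[1,1,1,1,1,1,1,0,0,0,0,0], roll=[0,0,0,0,0,0,0,0,0,0,0,0])

```text
time: 4.1
position: [0.4581, 0.3524, 0.1231]
tool_rot: [179.9, -0.1, 90.0]
wrist_force: [0.9, 0.1, 3.8]
finger_gap: 0.28
grasp_force: 59.0
```

Emit:
carry_out([
  [0,0,-0.04],
  [0,0,-0.08],
  [0,0,-0.14],
  [-0.08,0,-0.2],
  [-0.18,0,-0.24],
  [-0.28,0,-0.24],
  [-0.38,0,-0.24],
  [-0.48,0,-0.24],
  [-0.58,0,-0.24],
  [-0.68,0,-0.24],
  [-0.76,0,-0.24],
  [-0.82,0,-0.24],
], grip=[0,0,0,0,0,0,0,0,0,0,0,0], roll=[0,0,0,0,0,0,0,0,0,0,0,0])

```text
time: 5.6
position: [0.4568, -0.0596, 0.2418]
tool_rot: [-179.9, -0.0, 89.9]
wrist_force: [0.0, 0.0, -1.8]
finger_gap: 0.278
grasp_force: 59.0
```

Run:
```python
from h import *
p,P=look("yellow_dish green_dish red_dish blue_dish yellow_flange".split()); save("w2.png",p)
print(telemetry.get_obs()["finger_gap"],telemetry.get_obs()["grasp_force"])
look("green_flange blue_flange red_flange".split(),"side")
```

```text
wrist [ 0.4568 -0.0623  0.2418]
yellow_dish 0.93 [240, 89, 67, 73] ztop 0.011 c 451.3 -5.1 R 38.8 mm 4179
green_dish 0.61 [362, 236, 76, 73] ztop 0.011 c 605.2 -183.5 R 48.1 mm 4489
red_dish 0.88 [241, 330, 78, 64] ztop 0.011 c 467.1 -203.8 R 154.5 mm 3674
yellow_flange 0.76 [238, 239, 78, 99] ztop 0.264 c 457.0 -63.7 R 13.3 mm 5306
0.28117505750313715 58.9800900220871
side [ 0.4573 -0.0571  0.2421]
green_flange 0.68 [224, 312, 32, 28] ztop 0.109 c 456.0 353.0 R 18.3 mm 742
green_flange 0.24 [221, 330, 48, 37] ztop 0.016 c 453.6 353.2 R 47.1 mm 751
blue_flange 0.97 [280, 366, 40, 45] ztop 0.038 c 322.1 386.9 R 24.1 mm 1339
blue_flange 0.89 [308, 314, 32, 31] ztop 0.038 c 321.4 249.3 R 23.8 mm 929
blue_flange 0.67 [223, 327, 40, 27] ztop 0.060 c 445.5 364.2 R 19.9 mm 522
red_flange 0.84 [218, 331, 52, 37] ztop 0.015 c 454.3 353.4 R 47.6 mm 717
red_flange 0.3 [333, 148, 37, 23] ztop 0.011 c 443.9 -333.6 R 68.8 mm 886
```

View pics/w2.png

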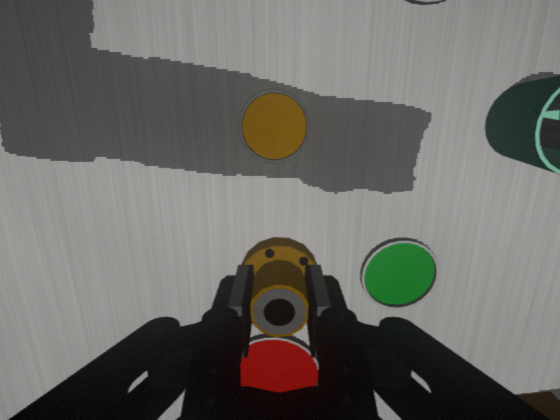

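The yellow flange is held at (278,300). Its dish is at (274,126), green at (400,272) and red below. Placing it now.

Emit:
carry_out([
  [0.06,-0.006,0],
  [0.114,-0.012,0.04],
  [0.114,-0.012,0.12],
  [0.114,-0.012,0.2],
  [0.114,-0.012,0.27],
  [0.114,-0.012,0.33],
  [0.114,-0.012,0.38],
  [0.114,-0.012,0.41],
  [0.114,-0.012,0.425],
  [0.114,-0.012,0.435],
  [0.114,-0.012,0.44],
  [0.114,-0.012,0.44],
], grip=[0,0,0,0,0,0,0,0,0,0,0,0], roll=[0,0,0,0,0,0,0,0,0,0,0,0])

```text
time: 7.6
position: [0.4518, -0.001, 0.0226]
tool_rot: [180.0, -0.0, 90.0]
wrist_force: [-0.7, 0.5, -0.7]
finger_gap: 0.279
grasp_force: 59.0
```

Emit:
carry_out([
  [0,0,0.003],
  [0,0,0.006],
  [0,0,0.007],
  [0,0,0.007],
], grip=[0,0,0,0], roll=[0,0,0,0])

```text
time: 8.1
position: [0.4516, -0.0011, 0.0191]
tool_rot: [180.0, 0.0, 90.0]
wrist_force: [0.3, 0.0, 2.5]
finger_gap: 0.281
grasp_force: 59.3
```

Emit:
carry_out([
  [0,0,0.001],
  [0,0,0.001],
  [0,0,0.001],
  [0,0,0.001],
  [0,0,-0.06],
  [0,0,-0.14],
  [0,0,-0.25],
  [0,0,-0.36],
  [-0.1,0,-0.42],
  [-0.22,0,-0.42],
  [-0.22,0,-0.42],
], grip=[0.3,0.5,0.8,0.8,0.8,1,1,1,1,1,1], roll=[0,0,0,0,0,0,0,0,0,0,0])

```text
time: 9.48
position: [0.4515, -0.1144, 0.2291]
tool_rot: [179.9, 0.1, 89.6]
wrist_force: [-0.4, 0.4, -0.0]
finger_gap: 0.999
grasp_force: 0.0
```

Run:
```python
from h import *
cams.read_camera("wrist")
p,P=look("yellow_dish yellow_flange green_dish red_dish".split()); save("w3.png",p)
```

```text
wrist [ 0.451  -0.1113  0.2284]
yellow_dish 0.83 [237, 29, 80, 83] ztop 0.011 c 450.7 -0.2 R 38.9 mm 3769
yellow_flange 0.76 [259, 54, 38, 42] ztop 0.042 c 451.7 -1.6 R 12.8 mm 1399
green_dish 0.86 [373, 196, 81, 80] ztop 0.010 c 605.1 -178.1 R 48.2 mm 5159
red_dish 0.73 [223, 302, 104, 90] ztop 0.010 c 447.4 -334.2 R 67.1 mm 7150
```

View pics/w3.png

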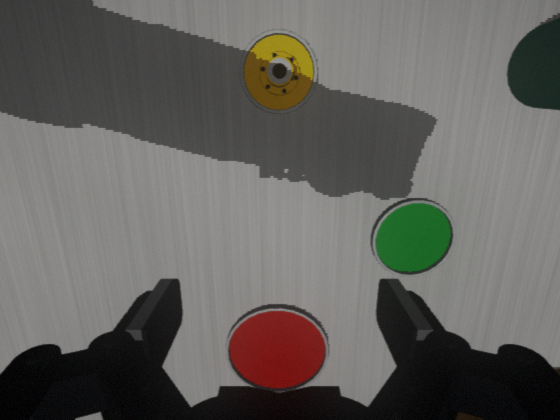

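Yellow stands centred in its dish at (280,70). Back to the stack for green.

Emit:
carry_out([
  [0.1,0.002,0],
  [0.21,0.005,0],
  [0.32,0.01,0],
  [0.43,0.01,0],
  [0.54,0.01,0],
  [0.65,0.01,0],
  [0.76,0.01,0],
  [0.86,0.01,0],
  [0.928,0.01,0],
  [0.928,0.01,0],
  [0.928,0.01,0],
  [0.928,0.01,0],
], grip=[1,1,1,1,1,1,1,1,1,1,1,1], roll=[0,0,0,0,0,0,0,0,0,0,0,0])

```text
time: 11.28
position: [0.4563, 0.3522, 0.2289]
tool_rot: [-180.0, 0.0, 90.0]
wrist_force: [0.4, -0.4, -0.6]
finger_gap: 1.001
grasp_force: 0.0
```

Run:
```python
from h import *
cams.read_camera("wrist")
p,P=look("green_flange red_flange blue_flange blue_dish".split()); save("w4.png",p)
```

```text
wrist [0.4566 0.3521 0.2291]
green_flange 0.82 [249, 166, 63, 66] ztop 0.109 c 457.8 352.7 R 18.0 mm 3300
green_flange 0.24 [455, 419, 30, -1] ztop 0.297 c 515.2 343.7 R 4.6 mm 144
red_flange 0.72 [233, 141, 90, 67] ztop 0.014 c 456.4 352.1 R 47.8 mm 1551
blue_flange 0.98 [133, 238, 64, 56] ztop 0.037 c 357.8 299.6 R 84.0 mm 2649
blue_flange 0.8 [117, 114, 75, 71] ztop 0.038 c 323.7 385.9 R 24.1 mm 4243
blue_flange 0.71 [236, 149, 82, 64] ztop 0.075 c 457.9 352.6 R 28.9 mm 1604
blue_dish 0.86 [349, 280, 92, 85] ztop 0.011 c 553.8 240.2 R 132.5 mm 2322
```

Emit:
carry_out([
  [0.002,0.002,0.08],
  [0.002,0.002,0.16],
  [0.002,0.002,0.23],
  [0.002,0.002,0.27],
  [0.002,0.002,0.284],
  [0.002,0.002,0.284],
  [0.002,0.002,0.284],
  [0.002,0.002,0.284],
  [0.002,0.002,0.284],
  [0.002,0.002,0.284],
  [0.002,0.002,0.284],
], grip=[1,1,1,1,1,1,0,0,0,0,0], roll=[0,0,0,0,0,0,0,0,0,0,0])

```text
time: 12.95
position: [0.458, 0.3545, 0.0879]
tool_rot: [179.9, -0.1, 90.0]
wrist_force: [-0.4, 0.7, 5.4]
finger_gap: 0.4
grasp_force: 60.3
```

Emit:
carry_out([
  [0,0,-0.03],
  [0,0,-0.08],
  [0,0,-0.15],
  [-0.06,0.01,-0.2],
  [-0.15,0.03,-0.23],
  [-0.25,0.06,-0.23],
  [-0.35,0.09,-0.23],
  [-0.45,0.12,-0.23],
  [-0.55,0.15,-0.23],
  [-0.65,0.18,-0.23],
  [-0.75,0.21,-0.23],
  [-0.84,0.24,-0.23],
], grip=[0,0,0,0,0,0,0,0,0,0,0,0], roll=[0,0,0,0,0,0,0,0,0,0,0,0])

```text
time: 14.45
position: [0.5775, -0.0679, 0.2022]
tool_rot: [-180.0, 0.0, 90.0]
wrist_force: [0.5, 1.2, -1.0]
finger_gap: 0.401
grasp_force: 59.9
```

Emit:
carry_out([
  [-0.09,0.02,0],
  [-0.17,0.04,0],
  [-0.223,0.056,0.05],
  [-0.223,0.056,0.12],
  [-0.223,0.056,0.19],
  [-0.223,0.056,0.25],
  [-0.223,0.056,0.3],
  [-0.223,0.056,0.33],
  [-0.223,0.056,0.35],
  [-0.223,0.056,0.358],
  [-0.223,0.056,0.358],
  [-0.223,0.056,0.358],
], grip=[0,0,0,0,0,0,0,0,0,0,0,0], roll=[0,0,0,0,0,0,0,0,0,0,0,0])

```text
time: 15.95
position: [0.6062, -0.1777, 0.0238]
tool_rot: [179.9, 0.0, 90.0]
wrist_force: [1.2, 0.2, -1.6]
finger_gap: 0.394
grasp_force: 60.0
```

Emit:
carry_out([
  [0,0,0.003],
  [0,0,0.006],
  [0,0,0.007],
  [0,0,0.007],
], grip=[0,0,0,0], roll=[0,0,0,0])

```text
time: 16.45
position: [0.6057, -0.1776, 0.02]
tool_rot: [180.0, 0.0, 90.0]
wrist_force: [-1.3, -0.9, 3.6]
finger_gap: 0.398
grasp_force: 60.2
```

Emit:
carry_out([
  [0,0,0.001],
  [0,0,0.001],
  [0,0,0.001],
  [0,0,0.001],
  [0,0,-0.06],
  [0,0,-0.14],
  [0,0,-0.25],
  [0,0,-0.36],
  [-0.1,-0.1,-0.42],
  [-0.22,-0.2,-0.42],
  [-0.22,-0.2,-0.42],
  [-0.22,-0.2,-0.42],
], grip=[0.45,0.6,0.8,0.8,0.8,1,1,1,1,1,1,1], roll=[0,0,0,0,0,0,0,0,0,0,0,0])

```text
time: 17.95
position: [0.5041, -0.2893, 0.2299]
tool_rot: [180.0, 0.0, 89.8]
wrist_force: [0.2, 0.3, 0.7]
finger_gap: 1.002
grasp_force: 0.0
```

Run:
```python
from h import *
cams.read_camera("wrist")
p,P=look("green_flange green_dish red_dish".split()); save("w5.png",p)
```

```text
wrist [ 0.5056 -0.2874  0.2294]
green_flange 0.89 [353, 40, 55, 66] ztop 0.041 c 606.1 -178.6 R 18.1 mm 3008
green_dish 0.73 [331, 22, 97, 101] ztop 0.011 c 606.0 -179.0 R 47.9 mm 4918
red_dish 0.7 [169, 162, 118, 115] ztop 0.010 c 448.0 -335.3 R 67.0 mm 10476
```

Green is centred. Back for blue.

Emit:
carry_out([
  [0.11,-0.02,0],
  [0.22,-0.04,0],
  [0.33,-0.06,0],
  [0.44,-0.08,0],
  [0.55,-0.09,0],
  [0.66,-0.096,0],
  [0.77,-0.096,0],
  [0.88,-0.096,0],
], grip=[1,1,1,1,1,1,1,1], roll=[0,0,0,0,0,0,0,0])

```text
time: 19.2
position: [0.4571, 0.1554, 0.2294]
tool_rot: [180.0, -0.0, 90.1]
wrist_force: [1.5, -0.3, 0.3]
finger_gap: 1.002
grasp_force: 0.0
```

Emit:
carry_out([
  [0.11,0,0],
  [0.22,0,0],
  [0.32,0,0],
  [0.38,0,0],
  [0.403,0,0],
  [0.403,0,0],
  [0.403,0,0],
], grip=[1,1,1,1,1,1,1], roll=[0,0,0,0,0,0,0])

```text
time: 20.08
position: [0.4575, 0.353, 0.2293]
tool_rot: [-180.0, 0.0, 89.9]
wrist_force: [0.5, -0.4, 0.3]
finger_gap: 1.002
grasp_force: 0.0
```

Run:
```python
from h import *
cams.read_camera("wrist")
p,P=look("red_flange blue_flange blue_dish".split()); save("w6.png",p)
look(["blue_dish"],"scene");look(["blue_dish"],"side")
```

```text
wrist [0.4577 0.3528 0.2296]
red_flange 0.87 [230, 139, 92, 67] ztop 0.014 c 456.5 352.2 R 47.8 mm 1526
blue_flange 0.93 [133, 238, 61, 56] ztop 0.037 c 322.8 249.1 R 23.8 mm 2595
blue_flange 0.88 [116, 117, 73, 72] ztop 0.038 c 323.8 385.8 R 24.2 mm 4224
blue_flange 0.16 [233, 142, 90, 70] ztop 0.014 c 456.5 352.2 R 47.8 mm 1547
blue_dish 0.79 [346, 279, 90, 83] ztop 0.011 c 558.9 238.3 R 130.9 mm 2378
scene [0.4578 0.3533 0.2296]
blue_dish 0.89 [309, 240, 43, 37] ztop 0.009 c 603.8 170.5 R 58.1 mm 1089
side [0.4577 0.3536 0.2295]
blue_dish 0.9 [209, 257, 32, 25] ztop 0.011 c 561.3 285.1 R 91.9 mm 508
blue_dish 0.16 [222, 335, 46, 32] ztop 0.014 c 453.7 354.1 R 47.3 mm 681
```

View pics/w6.png

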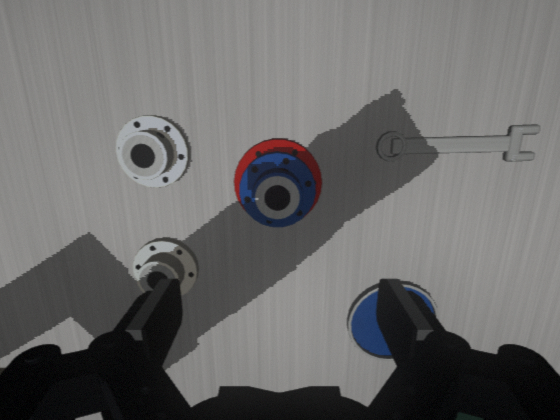

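Blue on red at (277,198), undisturbed; white parts at (152,152) and (165,267) are clear of the fingers.

Emit:
carry_out([
  [0,0,0.09],
  [0,0,0.18],
  [0,0,0.27],
  [0,0,0.33],
  [0,0,0.356],
  [0,0,0.356],
  [0,0,0.356],
  [0,0,0.356],
  [0,0,0.356],
  [0,0,0.356],
  [0,0,0.356],
], grip=[1,1,1,1,1,1,0,0,0,0,0], roll=[0,0,0,0,0,0,0,0,0,0,0])

```text
time: 21.9
position: [0.4582, 0.3549, 0.0533]
tool_rot: [179.9, -0.1, 90.0]
wrist_force: [-0.4, 0.2, 6.0]
finger_gap: 0.538
grasp_force: 62.3
```

Emit:
carry_out([
  [0,0,-0.03],
  [0,0,-0.08],
  [0,0,-0.15],
  [-0.05,0.04,-0.2],
  [-0.12,0.1,-0.2],
  [-0.2,0.16,-0.2],
  [-0.28,0.22,-0.2],
  [-0.34,0.27,-0.2],
  [-0.361,0.285,-0.18],
  [-0.361,0.285,-0.12],
  [-0.361,0.285,-0.07],
  [-0.361,0.285,-0.04],
], grip=[0,0,0,0,0,0,0,0,0,0,0,0], roll=[0,0,0,0,0,0,0,0,0,0,0,0])

```text
time: 23.4
position: [0.5983, 0.1736, 0.0694]
tool_rot: [-179.8, 0.0, 90.0]
wrist_force: [-0.2, 0.5, -3.9]
finger_gap: 0.54
grasp_force: 62.3
```

Emit:
carry_out([
  [0,0,0.03],
  [0,0,0.06],
  [0,0,0.08],
  [0,0,0.092],
  [0,0,0.096],
  [0,0,0.096],
  [0,0,0.096],
], grip=[0,0,0,0,0,0,0], roll=[0,0,0,0,0,0,0])

```text
time: 24.28
position: [0.6005, 0.1736, 0.0239]
tool_rot: [179.9, -0.0, 90.0]
wrist_force: [-0.3, -1.3, -3.6]
finger_gap: 0.536
grasp_force: 62.3
```

Emit:
carry_out([
  [0,0,0.003],
  [0,0,0.006],
  [0,0,0.007],
  [0,0,0.007],
], grip=[0,0,0,0], roll=[0,0,0,0])

```text
time: 24.78
position: [0.6003, 0.1735, 0.0213]
tool_rot: [179.9, -0.0, 90.0]
wrist_force: [-3.1, -1.5, 5.2]
finger_gap: 0.538
grasp_force: 63.0
```

Emit:
carry_out([
  [0,0,0.001],
  [0,0,0.001],
  [0,0,0.001],
  [0,0,0.001],
  [0,0,-0.06],
  [0,0,-0.14],
  [0,0,-0.25],
  [0,0,-0.36],
  [-0.1,-0.1,-0.42],
  [-0.22,-0.2,-0.42],
  [-0.22,-0.2,-0.42],
  [-0.22,-0.2,-0.42],
], grip=[0.6,0.75,0.9,0.9,1,1,1,1,1,1,1,1], roll=[0,0,0,0,0,0,0,0,0,0,0,0])

```text
time: 26.28
position: [0.499, 0.0622, 0.2307]
tool_rot: [179.9, -0.0, 89.9]
wrist_force: [0.6, -0.9, 0.6]
finger_gap: 1.001
grasp_force: 0.0
```

Run:
```python
from h import *
cams.read_camera("wrist")
p,P=look("blue_flange blue_dish".split()); save("w7.png",p)
```

```text
wrist [0.5006 0.0637 0.2301]
blue_flange 0.6 [342, 31, 78, 85] ztop 0.041 c 600.5 171.9 R 24.1 mm 5039
blue_flange 0.57 [52, 2, 78, 30] ztop 0.037 c 323.7 231.1 R 16.2 mm 2060
blue_dish 0.96 [324, 8, 113, 127] ztop 0.011 c 601.1 172.5 R 57.0 mm 5980
```

Emit:
carry_out([
  [0.1,-0.02,0],
  [0.2,-0.04,0],
  [0.3,-0.06,0],
  [0.4,-0.08,0],
  [0.49,-0.087,0],
  [0.55,-0.087,0],
  [0.58,-0.087,0],
  [0.58,-0.087,0],
  [0.58,-0.087,0],
], grip=[1,1,1,1,1,1,1,1,1], roll=[0,0,0,0,0,0,0,0,0])

```text
time: 27.6
position: [0.4566, 0.3526, 0.2296]
tool_rot: [-180.0, 0.0, 90.0]
wrist_force: [0.2, -0.2, 0.8]
finger_gap: 1.0
grasp_force: 0.0
```

Run:
```python
from h import *
cams.read_camera("wrist")
p,P=look(["red_flange"]); save("w8.png",p)
```

```text
wrist [0.4568 0.3524 0.23  ]
red_flange 0.8 [233, 139, 89, 83] ztop 0.038 c 456.3 351.8 R 29.0 mm 6007
```

View pics/w8.png

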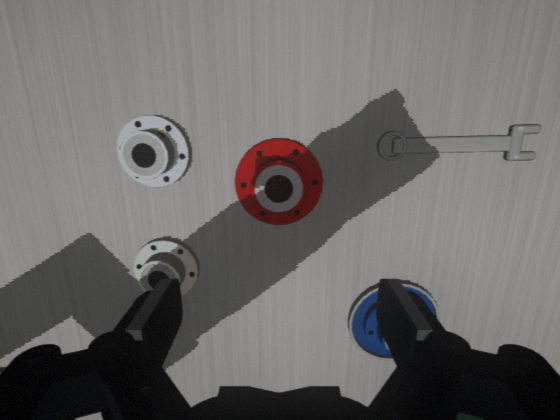

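Red stands alone at (279,181), so I'll grip it.

Emit:
carry_out([
  [0,0,0.1],
  [0,0,0.2],
  [0,0,0.3],
  [0,0,0.37],
  [0,0,0.41],
  [0,0,0.428],
  [0,0,0.428],
  [0,0,0.428],
  [0,0,0.428],
  [0,0,0.428],
  [0,0,0.428],
  [0,0,0.428],
], grip=[1,1,1,1,1,1,1,0,0,0,0,0], roll=[0,0,0,0,0,0,0,0,0,0,0,0])

```text
time: 29.25
position: [0.4574, 0.3542, 0.0177]
tool_rot: [179.9, -0.1, 90.0]
wrist_force: [-0.9, -1.0, 6.2]
finger_gap: 0.657
grasp_force: 64.4
```

Emit:
carry_out([
  [0,0,-0.03],
  [0,0,-0.08],
  [0,0,-0.15],
  [-0.04,0,-0.21],
  [-0.11,0,-0.25],
  [-0.2,0,-0.25],
  [-0.29,0,-0.25],
  [-0.38,0,-0.25],
  [-0.47,0,-0.25],
  [-0.56,0,-0.25],
  [-0.65,0,-0.25],
  [-0.74,0,-0.25],
], grip=[0,0,0,0,0,0,0,0,0,0,0,0], roll=[0,0,0,0,0,0,0,0,0,0,0,0])

```text
time: 30.75
position: [0.4561, -0.0179, 0.1414]
tool_rot: [180.0, 0.0, 90.0]
wrist_force: [0.9, -0.3, -3.2]
finger_gap: 0.654
grasp_force: 65.0
```

Emit:
carry_out([
  [-0.09,0,0],
  [-0.18,0,0],
  [-0.27,-0.004,0],
  [-0.36,-0.008,0],
  [-0.45,-0.012,0],
  [-0.54,-0.016,0],
  [-0.6,-0.018,0],
  [-0.634,-0.018,0],
  [-0.634,-0.018,0.06],
  [-0.634,-0.018,0.12],
  [-0.634,-0.018,0.16],
  [-0.634,-0.018,0.18],
], grip=[0,0,0,0,0,0,0,0,0,0,0,0], roll=[0,0,0,0,0,0,0,0,0,0,0,0])

```text
time: 32.25
position: [0.4468, -0.3322, 0.0496]
tool_rot: [-179.9, -0.1, 90.1]
wrist_force: [0.1, 0.5, -2.8]
finger_gap: 0.654
grasp_force: 65.0
```

Emit:
carry_out([
  [0,0,0.02],
  [0,0,0.04],
  [0,0,0.05],
  [0,0,0.055],
  [0,0,0.055],
  [0,0,0.055],
], grip=[0,0,0,0,0,0], roll=[0,0,0,0,0,0])

```text
time: 33.0
position: [0.4478, -0.3337, 0.0237]
tool_rot: [180.0, 0.0, 90.0]
wrist_force: [-0.3, 0.4, -3.8]
finger_gap: 0.648
grasp_force: 65.0
```

Emit:
carry_out([
  [0,0,0.003],
  [0,0,0.006],
  [0,0,0.007],
  [0,0,0.007],
], grip=[0,0,0,0], roll=[0,0,0,0])

```text
time: 33.5
position: [0.4478, -0.3338, 0.0217]
tool_rot: [179.9, 0.1, 90.0]
wrist_force: [-2.9, 1.3, 7.2]
finger_gap: 0.656
grasp_force: 66.0
```

Emit:
carry_out([
  [0,0,0.001],
  [0,0,0.001],
  [0,0,0.001],
  [0,0,0.001],
  [0,0,-0.04],
  [0,0,-0.12],
  [0,0,-0.22],
  [0,0,-0.33],
  [-0.08,-0.02,-0.42],
  [-0.16,-0.04,-0.42],
  [-0.2,-0.04,-0.42],
  [-0.2,-0.04,-0.42],
], grip=[0.7,0.8,0.95,1,1,1,1,1,1,1,1,1], roll=[0,0,0,0,0,0,0,0,0,0,0,0])

```text
time: 35.0
position: [0.427, -0.4347, 0.2292]
tool_rot: [-180.0, -0.0, 89.9]
wrist_force: [0.4, -0.2, -0.1]
finger_gap: 0.998
grasp_force: 0.0
```

Run:
```python
from h import *
cams.read_camera("wrist")
look(["red_flange","red_dish"])
p,P=look("yellow_flange green_flange blue_flange red_flange tub wrench".split(),"scene"); save("s9.png",p)
```

```text
wrist [ 0.4273 -0.4329  0.2293]
red_flange 0.65 [250, 35, 99, 101] ztop 0.042 c 448.2 -335.5 R 28.9 mm 7836
red_dish 0.62 [232, 8, 135, 146] ztop 0.011 c 447.4 -335.5 R 66.9 mm 7170
scene [ 0.4277 -0.4325  0.2298]
green_flange 0.68 [203, 219, 21, 17] ztop 0.041 c 609.9 -179.7 R 19.1 mm 294
blue_flange 0.96 [405, 199, 27, 23] ztop 0.036 c 327.5 385.3 R 26.1 mm 435
blue_flange 0.83 [362, 190, 25, 23] ztop 0.037 c 326.7 245.9 R 24.5 mm 385
blue_flange 0.78 [317, 244, 26, 22] ztop 0.040 c 604.3 170.2 R 24.0 mm 519
red_flange 0.58 [182, 176, 25, 19] ztop 0.040 c 454.8 -335.0 R 28.4 mm 448
red_flange 0.21 [237, 243, 37, 47] ztop 0.110 c 723.9 10.1 R 26.0 mm 1285
tub 0.98 [236, 242, 37, 47] ztop 0.111 c 720.1 9.1 R 27.7 mm 1316
wrench 0.97 [397, 271, 23, 51] ztop 0.009 c 652.8 387.5 R 83.5 mm 444
wrench 0.49 [316, 240, 27, 27] ztop 0.040 c 603.0 169.7 R 25.1 mm 562
```

View pics/s9.png

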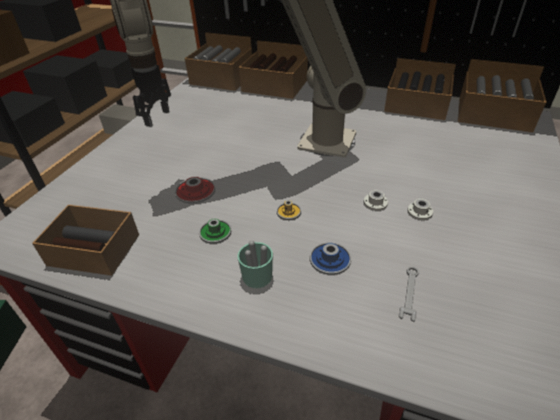

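All four flanges stand in their dishes: red (195,187), green (214,230), yellow (289,209) and blue (331,256). The tub at (256,264) and wrench at (409,292) haven't moved, and the robot is clear.

```bash
python3 -c "
from rig import order
print(order.finish_job())"
```

```text
the job is handed in; nothing more can be done
None
```

I handed the job in: each of the four flanges stands released and centred in the dish of its own colour, and the tub, wrench and white look-alikes were left where they were; the hand-in returned no verdict.

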